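# Turn the swatch leaf of the colour-chart binder

## Task

With the fingertips only, push the silver anchor casting off the blue colour-chart binder so that it lies flat on the cork, then turn the binder's white swatch leaf over its spine and press it down flat on the other cover, where the anchor lay. Pinch and lift nothing: the anchor is only slid and the leaf only pushed, and neither is pressed hard. Leave everything else on the desk where it is.

Things in the scene. Friction and masses are not known exactly. Their poses are not given: they have to be found in the camera images.
- binder: Open blue plastic colour-chart binder, fixed. Origin: underside, under the middle of the spine; y runs along the spine, +x to the left cover (robot's left, within 30 degrees), z up. Covers 8 mm thick, 150 mm along y, from 6 to 116 mm out: right cover at -x, left cover at +x. The leaf's hinge line is at x = 0, 11 mm above the desk; steel hinge pins at its ends rise to 15.5 mm.
- leaf (a joint): Angle of the white rigid leaf, rad: 0 = flat on the right cover, 1.57 = upright, 3.14 (stop) = flat on the left cover. Plate 100 mm out from the hinge line, 124 mm along it, 4 mm thick, 60 g, colour chips on both faces. Starts partly raised over the right cover. Stiff hinge (0.05 N m friction): it stays at any angle it is left at; about 1 N at the free edge moves it.
- leaf_edge (a point): Middle of the leaf's free edge, 100 mm from the hinge line, half-way through its thickness; turns with the leaf.
- anchor_center (a point): Middle of the flat silver anchor casting, half-way up. Along its x: shank 10 mm thick, from the ring end at -37 mm to the crown at +33 mm; 50 mm across the arms (y), 10 mm thick, about 60 g, loose. It starts lying on the left cover, centre 13 mm above the desk; lying on the cork its centre is 5 mm above the desk.
- hull: White plastic ship hull, 170 x 46 x 44 mm, standing loose on the desk to the left; origin under its middle, length along its x. Bystander.
- mast: Brown plastic mast with yard, 160 x 70 x 8 mm, lying loose to the right; origin under its middle, length along its x. Bystander.
- paint_jar: Amber paint jar with red cap, 36 mm across, 45 mm high, standing loose to the right; origin under its middle. Bystander.
- pin_vise: Steel pin vise, 110 x 11 x 11 mm, lying along the black magnetic strip at the back; origin on its underside. Bystander.
- scraper: Steel micro scraper, 110 x 11 x 11 mm, lying along the black magnetic strip at the back; origin on its underside. Bystander. (Also on the desk, fixed and out of the way: a closed tin case, 50 mm high, at the back left.)
Things that resemble listed ones, but are neither listed nor needed, are in the scene too. Of the things shaped like the part that bears anchor_center, the aluminium one is meant.

How it is judged (in metres and radians):
On the way, in this order (a step that is already met when the one before it is completed fails the run):
1. the anchor lies flat on the cork, off the binder, with the leaf not yet turned past upright (height (world z) of anchor_center between 0 and 0.0095 m and value of joint leaf below 1.6 rad), for 0.2 s.
2. the leaf is turned over, flat on the left cover (value of joint leaf above 3.04 rad), for 0.2 s.
At the end, for the whole second after the job is handed in: The leaf lies flat on the left cover (within 0.1 rad of its stop), at rest; the anchor lies flat on the cork off the binder (its centre less than 9.5 mm above the desk), at rest (height (world z) of anchor_center between 0 and 0.0095 m and value of joint leaf above 3.04 rad and velocity of joint leaf below 0.05 rad/s and linear speed of anchor below 0.02 m/s); the robot touches nothing.
It fails at once if the anchor is lifted (its centre more than 40 mm above the desk) (height (world z) of anchor_center above 0.04 m).
It fails at once if the anchor is pinched or pressed with more than 30 N (contact force between the fingers and anchor above 30 N).
It fails at once if the leaf is pinched or pressed with more than 40 N (contact force between the fingers and leaf above 40 N).
It fails at once if a bystander is moved by more than 15 mm (distance of any of hull, mast, paint_jar, pin_vise, scraper from where it was at the start of the episode above 0.015 m).
It also fails if it takes over 67 s, if anything falls off the work surface, if the arm or the gripper's body presses on something with over 40 N, if the wrist force passes 120 N, or if a joint passes its speed limit or range.

## Robot

A 7-joint arm with a two-finger parallel gripper is mounted at the origin on the work surface. World frame = base frame: x ahead of the robot, y to its left, z up, the work surface at z = 0. Lengths are in mm, angles in rad, forces in N, time in s.
With the tool pointing down it reaches from about 425 to 825 mm from the base axis. Payload 3.6 kg.
Tool frame: the origin (TCP) lies between the finger pads; the fingertips stand 17 mm ahead of it and the grasp point (between the pads) lies 2 mm behind it (env.tip_extent is the distance from the TCP to the fingertips, in mm); z points along the fingers, y is the line along which they close (so a half turn about z gives the same grasp; the last joint's range is limited). The gripper opens to 93 mm and grips with 3 to 60 N. Pads are 15 mm wide; open, the fingers measure 128 mm over their backs; the gripper's body (75 mm by 188 mm) begins 65 mm behind the grasp point.
Start: joints at [-1.351, 0.615, -0.013, 1.423, 0.008, 1.103, -0.04], TCP at [158.765, 630.283, 235.64] pointing down, gripper open.
Joint ranges: [-3.12, 3.12], [-0.3, 2.06], [-1.34, 1.32], [0.26, 2.42], [-1.36, 4.5], [0.01, 1.98], [-2.84, 2.84]. Speed limits (rad/s): [2.79, 2.79, 3.14, 3.14, 3.14, 3.14, 3.14].

## Interface

Orientations are given as a unit quaternion [w, x, y, z].
In Python, from station import env, eyes gives the robot as it stands.
- The arm moves only by the tool jog_arm, never from a script. Its argument "rows" is text: rows parted by semicolons, each of 5 numbers parted by spaces: the closure, from 0 (fully open) to 1 (shut), then the shift along the tool's x, y, z in mm, then the turn about the tool's z in degrees. A call has 1 to 10 rows; each row shifts and turns the commanded pose from where the row before left it, along the tool's axes as they then stand; what a row does not reach is not made up. A row lasts 1/10 s, in which the tool goes at most 50 mm and 8.59 degrees, less where a joint would pass 70% of its speed; a pose out of reach is approached as far as the arm can. A call is refused whole if a number of a shift passes 50 or a number of a turn 8.59, either way. A call with a gripper value outside its range is refused whole. The fingers move at their own pace and stop on an object; "squeeze" is the grip in N (left out, the last holds). Time passes only in rows, so rows that do not move let the fingers close. It gives the time, the measured TCP pose, the force, the opening and the grip force at its end, in the units of the state.
- env.read_state(): the state, without advancing time (a new reading comes with each control period).
- eyes.camera(name): name is "scene" or "top"; returns a dict with "color" (384x512x3 uint8, red, green, blue), "camera_matrix" (3x3 intrinsics, pixels), "world_from_camera" (4x4, takes a point from camera to world coordinates). Camera axes: x right, y up, looking along -z (the intrinsics and any distortion apply to the point x, -y, -z); pixel columns grow to the right and rows downward; lengths in mm; the calibration is good to about 2 mm. A picture is of the moment at which its call begins. There is no depth.
- env.job_done(): hands the job in; it is judged then, once.
The state is a dict: "time_s": time; "joint_pos": joint angles; "dq": joint speeds; "joint_torque": joint torques, N m; "tool_pos": TCP position; "ee_rot": TCP orientation; "wrist_force": force on the tool from outside, world axes, zero at the start; "ft_torque": the same for the moment, N m; "grip_width": finger opening in mm; "finger_force": force on a finger pad.
Only numpy, scipy, OpenCV 4.12 (cv2) and the standard library are available. Lean on these libraries where they do the work, as an engineer would, in place of code of your own. Each camera call takes 0.05 s, during which the arm holds its last target. There are 200 camera calls.

## Working session

There is one attempt and no reset: what is moved stays moved. The work goes in short steps, Python scripts to look and compute and a tool call to move; the robot and the scene stay as the last step left them, time stands still between calls to the robot, and variables do not carry over. Pictures are saved under pics/ and viewed, at most 10 in all, crops included, and the job is handed in when it is done.

Besides the shell and the picture viewer there is one more tool, called after "Call:" by a JSON object that holds its "method" and its "body", one argument or row to a line. jog_arm: Moves the arm, as the interface text tells. Its arguments: {"type":"object","properties":{"rows":{"type":"string"},"squeeze":{"type":"number"}},"required":["rows"]}

```bash
mkdir -p pics; cat > h.py <<'E'
import numpy as np, cv2
from station import env, eyes
def snap(n,f):
    c=eyes.camera(n); cv2.imwrite(f,cv2.resize(c["color"][:,:,::-1],None,fx=1.5,fy=1.5,interpolation=cv2.INTER_CUBIC)); return c
def ray(c,u,v):
    K=np.array(c["camera_matrix"]);T=np.array(c["world_from_camera"])
    p=np.linalg.solve(K,[u,v,1]); d=T[:3,:3]@[p[0],-p[1],-p[2]]; return T[:3,3],d
def at(c,u,v,z):
    o,d=ray(c,u,v); return (o+d*(z-o[2])/d[2]).round(1)
def proj(c,P):
    K=np.array(c["camera_matrix"]);T=np.array(c["world_from_camera"])
    q=T[:3,:3].T@(np.array(P,float)-T[:3,3]); p=K@[q[0],-q[1],-q[2]]; return (p[:2]/p[2]).round(1)
E
python3 - <<'E'
from h import *
import pickle
a=snap("top","pics/top1.png");b=snap("scene","pics/scene1.png")
pickle.dump((a,b),open("c.pkl","wb"))
print(a.keys(),a["world_from_camera"],b["world_from_camera"],env.read_state())
E
```

```text
dict_keys(['color', 'camera_matrix', 'world_from_camera']) [[ 8.79132861e-03  9.95359831e-01 -9.58202480e-02  4.81766672e+02]
 [-9.99959768e-01  8.58009907e-03 -2.61624202e-03 -2.53947315e+00]
 [-1.78195499e-03  9.58393932e-02  9.95395216e-01  1.18648303e+03]
 [ 0.00000000e+00  0.00000000e+00  0.00000000e+00  1.00000000e+00]] [[ 6.00674641e-01 -4.28602333e-01  6.74900005e-01  1.37205462e+03]
 [ 7.99276420e-01  3.41603326e-01 -4.94433385e-01 -5.78861918e+02]
 [-1.86327841e-02  8.36425256e-01  5.47764193e-01  7.05917745e+02]
 [ 0.00000000e+00  0.00000000e+00  0.00000000e+00  1.00000000e+00]] {'time_s': 0.1, 'joint_pos': array([-1.35048016,  0.61581778, -0.01262183,  1.42473096,  0.00809701,
        1.10340483, -0.04041682]), 'dq': array([-0.00016308, -0.00153295,  0.0012749 , -0.00687516, -0.00062978,
        0.00165842,  0.00039424]), 'joint_torque': array([ 1.24994618e-03, -4.60041547e+01,  2.10229126e-01, -1.66244352e+01,
       -6.11532270e-02,  1.69494463e-02,  1.14841118e-04]), 'tool_pos': array([158.62685402, 629.65241214, 234.60257241]), 'ee_rot': array([-1.30817416e-04,  1.23069396e-01,  9.92397394e-01, -1.14804364e-03]), 'wrist_force': array([ 1.01663615, -0.68473804, -0.60210343]), 'ft_torque': array([ 0.05339388, -0.00773864, -0.02313094]), 'finger_force': 0.0, 'grip_width': 92.6005503250121}
```

View pics/top1.png

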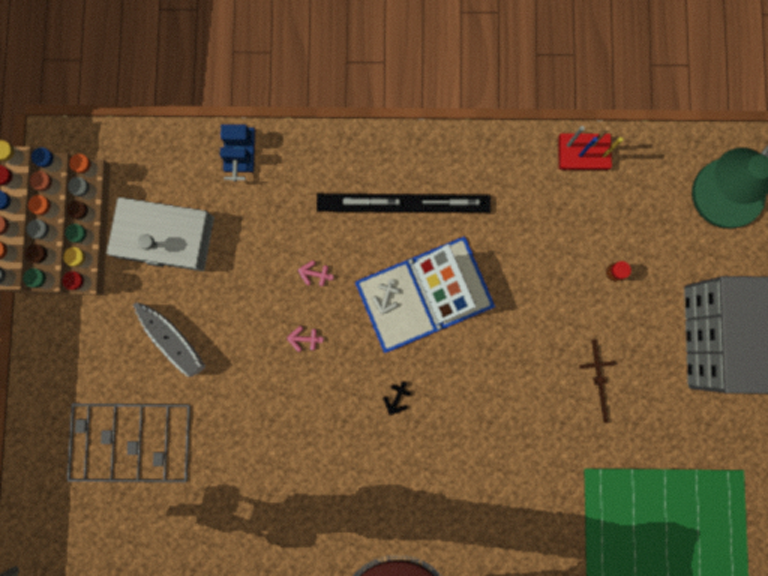

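View pics/scene1.png

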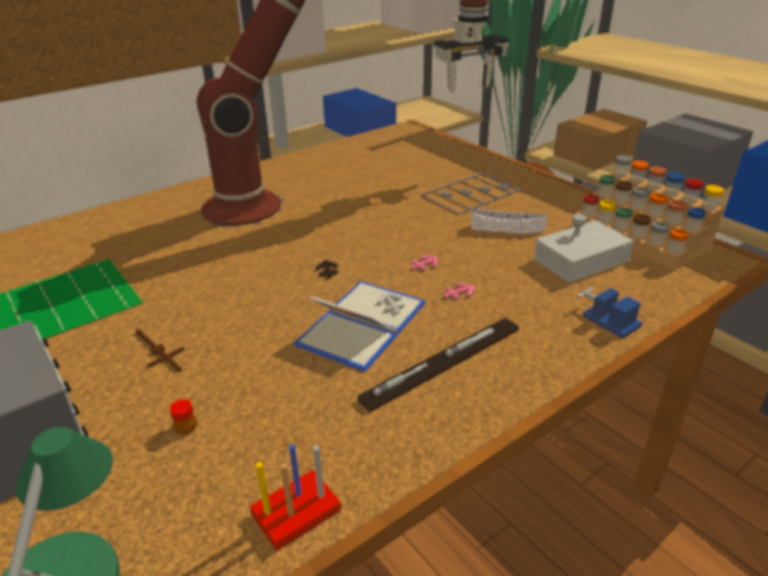

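The silver casting is the one lying on the binder at (388,296) in the top view. The lookalikes are pink at (316,273) and (305,339), and black at (398,399). I'll check it in a close crop.

```bash
python3 - <<'E'
from h import *
import pickle
a,b=pickle.load(open("c.pkl","rb"))
im=a["color"][150:245,225:340,::-1]
cv2.imwrite("pics/crop1.png",cv2.resize(im,None,fx=6,fy=6,interpolation=cv2.INTER_CUBIC))
P=lambda u,v,z:at(a,u/1.5,v/1.5,z)
for n,u,v,z in [("Lfar",357,283,8),("Lnear",386,350,8),("Rfar",466,238,8),("Rnear",493,303,8),("anchor",388,296,13),("black",398,399,5),("pink1",316,273,5),("pink2",305,339,5),("hull",168,340,30),("mast",601,380,5),("jar",621,270,45),("vise",371,202,10),("scr",450,202,10)]: print(n,P(u,v,z))
E
```

```text
Lfar [617.5  82.8   8. ]
Lnear [489.4  25.6   8. ]
Rfar [ 707.2 -127.3    8. ]
Rnear [ 581.1 -178.9    8. ]
anchor [592.4  22.7  13. ]
black [397.1   1.9   5. ]
pink1 [636.6 162.7   5. ]
pink2 [509.1 181.    5. ]
hull [504.4 434.   30. ]
mast [ 436.2 -383.8    5. ]
jar [ 641.9 -412.8   45. ]
vise [776.3  57.9  10. ]
scr [777.6 -96.   10. ]
```

View pics/crop1.png

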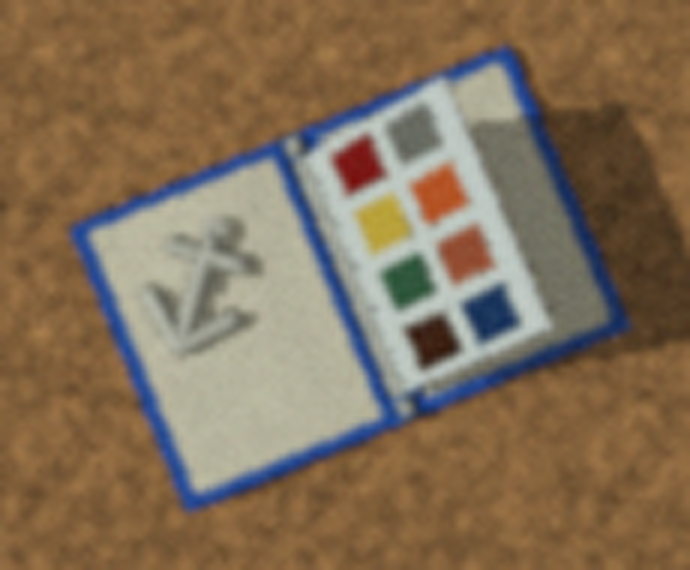

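```bash
cat > frame.py <<'E'
from h import *
import pickle
a,b=pickle.load(open("c.pkl","rb"))
C=lambda u,v,z:at(a,u/6+225-.42,v/6+150-.42,z)
Lf,Ln,Rn,Rf=[C(*p,8)[:2] for p in [(75,230),(190,508),(628,325),(510,48)]]
O=(Lf+Ln+Rn+Rf)/4
ex=(Lf+Ln-Rn-Rf); ex/=np.linalg.norm(ex)
ey=np.array([-ex[1],ex[0]])
w2b=lambda p:np.array([(p[:2]-O)@ex,(p[:2]-O)@ey]).round(1)
b2w=lambda x,y,z=0:np.r_[O+ex*x+ey*y,z].round(1)
E
python3 - <<'E'
from frame import *
print(O,ex,ey,np.degrees(np.arctan2(ex[1],ex[0])),[w2b(p) for p in (Lf,Ln,Rn,Rf)])
print("pins",[w2b(C(*p,15)) for p in [(295,145),(410,405)]])
for n,u,v in [("crown",183,347),("ring",228,228),("armL",150,290),("armR",243,315),("stock1",172,245),("stock2",257,268)]: print(n,C(u,v,16),w2b(C(u,v,16)))
for t in np.arange(.4,1.3,.1):
    out=[]
    for y in (-62,62):
        p=b2w(-100*np.cos(t),y,11+100*np.sin(t))
        q=proj(a,p); out+=[((q-[225,150]+.42)*6).round(), (proj(b,p)*1.5).round()]
    print(round(t,1),*out)
q=env.read_state()["ee_rot"]
from scipy.spatial.transform import Rotation as R
print(R.from_quat(q,scalar_first=True).as_matrix().round(3))
E
```

```text
[598.25  -47.625] [-0.39495183  0.91870183] [-0.91870183 -0.39495183] 113.26296962167822 [array([113.8, -72.3]), array([114. ,  72.3]), array([-113.3,   72.8]), array([-114.6,  -72.8])]
pins [array([  0.5, -68.4]), array([-1.3, 67.8])]
crown [563.1  32.6  16. ] [87.6  0.6]
ring [620.3  11.7  16. ] [ 45.8 -43.7]
armL [590.2  48.7  16. ] [ 91.7 -30.6]
armR [578.6   4.2  16. ] [55.4 -2.4]
stock1 [611.9  38.4  16. ] [ 73.6 -46.5]
stock2 [601.2  -2.3  16. ] [ 40.5 -20.6]
0.4 [484.  70.] [366. 340.] [590. 314.] [306. 319.]
0.5 [478.  70.] [367. 334.] [584. 316.] [306. 314.]
0.6 [469.  72.] [368. 329.] [576. 319.] [308. 308.]
0.7 [458.  73.] [370. 323.] [566. 323.] [309. 303.]
0.8 [445.  76.] [372. 318.] [554. 327.] [311. 298.]
0.9 [432.  80.] [374. 312.] [541. 333.] [314. 292.]
1.0 [416.  85.] [376. 307.] [525. 339.] [316. 288.]
1.1 [399.  90.] [379. 302.] [508. 345.] [318. 283.]
1.2 [380.  96.] [381. 297.] [490. 353.] [321. 279.]
[[-0.97   0.244 -0.001]
 [ 0.244  0.97  -0.002]
 [-0.    -0.002 -1.   ]]
```

Call:
{"method": "jog_arm", "body": {
  "rows": "1 0 0 0 8.5;1 0 0 0 8.5;1 0 0 0 8.5;1 0 0 0 8.5;1 0 0 0 8.5;1 0 0 0 8.5;1 0 0 0 1.6;1 0 0 0 0;1 0 0 0 0",
  "squeeze": 5
}}

```text
time_s: 1.0
tool_pos: [158.7, 630.1, 235.3]
ee_rot: [0.0, 0.549, 0.836, -0.0]
wrist_force: [0.5, 0.1, 0.3]
grip_width: 25.5
finger_force: 0.0
```

Call:
{"method": "jog_arm", "body": {
  "rows": "1 -45 9.2 0 0;1 -45 9.2 0 0;1 -45 9.2 0 0;1 -45 9.2 0 0;1 -45 9.2 0 0;1 -45 9.2 0 0;1 -45 9.2 0 0;1 -45 9.2 0 0;1 -45 9.2 0 0;1 -45 9.2 0 0"
}}

```text
time_s: 2.0
tool_pos: [422.0, 251.6, 236.0]
ee_rot: [0.0, 0.549, 0.836, 0.0]
wrist_force: [-0.2, 1.3, 0.2]
grip_width: 0.2
finger_force: 0.0
```

Call:
{"method": "jog_arm", "body": {
  "rows": "1 -45 9.2 0 0;1 -45 9.2 0 0;1 -45 9.2 0 0;1 -45 9.2 0 0;1 -45 9.2 0 0;1 -45 9.2 0 0;1 -45 9.2 0 0;1 0 0 0 0;1 0 0 0 0;1 0 0 0 0"
}}

```text
time_s: 3.0
tool_pos: [604.0, -9.0, 235.4]
ee_rot: [-0.001, 0.549, 0.836, 0.0]
wrist_force: [0.4, 0.1, -0.2]
grip_width: 0.3
finger_force: 0.0
```

```bash
python3 - <<'E'
from frame import *
s=env.read_state(); print(w2b(s["tool_pos"]),s["tool_pos"],s["joint_pos"].round(2),s["grip_width"],s["ee_rot"].round(3))
E
```

```text
[ 33.2 -20.6] [604.02510923  -8.9607869  235.42793979] [-0.21  0.56  0.32  1.57 -0.19  1.05  0.56] 0.3330974790279687 [-0.001  0.549  0.836  0.   ]
```

Call:
{"method": "jog_arm", "body": {
  "rows": "1 -11 0 40 0;1 0 0 45 0;1 0 0 45 0;1 0 0 40 0;1 0 0 20 0;1 0 0 10 0;1 0 0 4 0;1 0 0 2 0;1 0 0 0 0;1 0 0 0 0"
}}

```text
time_s: 4.0
tool_pos: [609.8, -20.8, 31.0]
ee_rot: [0.001, 0.55, 0.835, 0.001]
wrist_force: [1.5, 0.3, -0.1]
grip_width: 0.6
finger_force: 0.0
```

```bash
python3 - <<'E'
from frame import *
c=eyes.camera("scene"); cv2.imwrite("pics/s2.png",cv2.resize(c["color"][150:270,170:330,::-1],None,fx=4,fy=4,interpolation=cv2.INTER_CUBIC))
s=env.read_state(); print(w2b(s["tool_pos"]),s["tool_pos"],s["wrist_force"])
E
```

```text
[ 20.1 -21. ] [609.64297154 -20.90151808  30.82576366] [-0.19079768 -0.80202195  0.80044594]
```

View pics/s2.png

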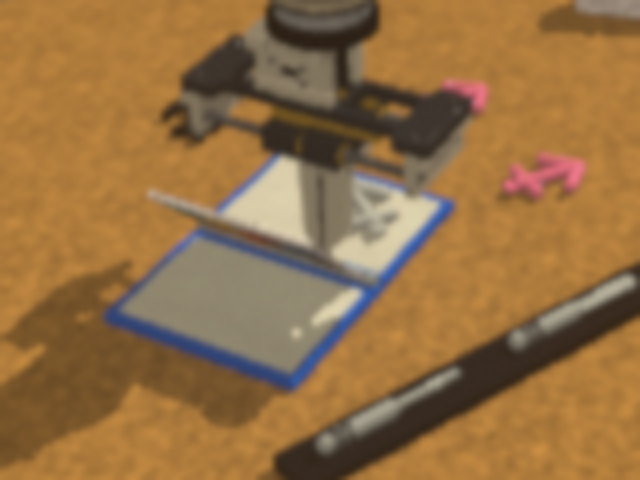

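The fingers at (325,240) stand on the left cover between the spine and the anchor at (370,215), and the leaf is untouched. Now I'll go a little lower and push.

Call:
{"method": "jog_arm", "body": {
  "rows": "1 0 0 3 0;1 0 0 0 0;1 4 0 0 0;1 4 0 0 0;1 4 0 0 0;1 4 0 0 0;1 4 0 0 0;1 4 0 0 0;1 4 0 0 0;1 4 0 0 0"
}}

```text
time_s: 5.05
tool_pos: [596.2, 8.8, 26.7]
ee_rot: [0.0, 0.55, 0.835, -0.0]
wrist_force: [-0.6, -1.2, -0.2]
grip_width: 0.7
finger_force: 0.2
```

Call:
{"method": "jog_arm", "body": {
  "rows": "1 4 0 0 0;1 4 0 0 0;1 4 0 0 0;1 4 0 0 0;1 4 0 0 0;1 4 0 0 0;1 4 0 0 0;1 4 0 0 0;1 4 0 0 0;1 0 0 0 0"
}}

```text
time_s: 6.05
tool_pos: [581.6, 42.7, 26.6]
ee_rot: [-0.001, 0.55, 0.835, 0.0]
wrist_force: [-0.3, 0.0, 0.4]
grip_width: 0.6
finger_force: 0.0
```

```bash
python3 - <<'E'
from frame import *
c=eyes.camera("top"); s=env.read_state()
d=eyes.camera("scene")
f=lambda im:cv2.resize(im[:,:,::-1],(390,390),interpolation=cv2.INTER_CUBIC)
cv2.imwrite("pics/m3.png",np.hstack([f(c["color"][145:245,205:305]),f(d["color"][150:250,210:310])]))
print(w2b(s["tool_pos"]),s["tool_pos"],s["wrist_force"])
E
```

```text
[ 89.1 -20.2] [581.65543451  42.24135243  26.57237812] [-0.26692332  0.04080496 -0.52367881]
```

View pics/m3.png

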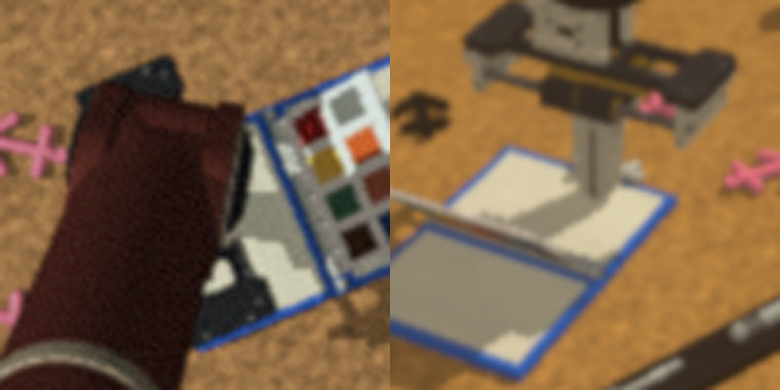

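The top view is hidden by the arm. In the scene view, the anchor's end shows just behind the finger at (632,172), so it's moving with the finger. I'll keep pushing.

Call:
{"method": "jog_arm", "body": {
  "rows": "1 4 0 0 0;1 4 0 0 0;1 4 0 0 0;1 4 0 0 0;1 4 0 0 0;1 4 0 0 0;1 4 0 0 0;1 4 0 0 0;1 4 0 0 0;1 2 0 0 0"
}}

```text
time_s: 7.15
tool_pos: [567.2, 76.7, 26.9]
ee_rot: [0.0, 0.55, 0.835, 0.0]
wrist_force: [1.0, -0.8, 0.2]
grip_width: 0.2
finger_force: 0.5
```

Call:
{"method": "jog_arm", "body": {
  "rows": "1 0 0 0 0;1 -8 0 0 0;1 -8 0 -30 0;1 -10 0 -45 0;1 -20 0 -45 0;1 -30 0 -30 0;1 -45 0 0 0;1 -45 0 0 0;1 -45 0 0 0;1 0 0 0 0"
}}

```text
time_s: 8.15
tool_pos: [650.2, -128.5, 176.6]
ee_rot: [0.003, 0.555, 0.832, -0.003]
wrist_force: [-0.9, -0.7, -1.3]
grip_width: 0.4
finger_force: 0.0
```

```bash
python3 - <<'E'
from frame import *
c=eyes.camera("top"); s=env.read_state()
d=eyes.camera("scene")
f=lambda im:cv2.resize(im[:,:,::-1],(390,390),interpolation=cv2.INTER_CUBIC)
cv2.imwrite("pics/m4.png",np.hstack([f(c["color"][145:245,205:305]),f(d["color"][150:250,210:310])]))
print(w2b(s["tool_pos"]),s["tool_pos"],s["wrist_force"])
E
```

```text
[-90.2 -17.3] [ 649.79548422 -123.62496098  176.24690676] [-0.29849283  1.01673847  0.11784081]
```

View pics/m4.png

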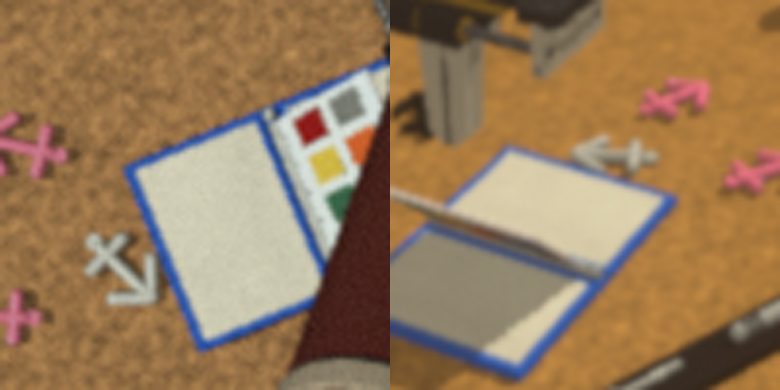

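The anchor is off the binder and flat on the cork: crown at (150,300), cover edge at about (183,300). Next is the leaf. I'll move behind its free edge on the right.

Call:
{"method": "jog_arm", "body": {
  "rows": "1 -28 -17 0 0;1 0 0 0 0;1 0 0 40 0;1 0 0 40 0;1 0 0 24 0;1 0 0 0 0;1 12 0 0 0;1 12 0 0 0;1 5 0 0 0;1 0 0 0 0"
}}

```text
time_s: 9.25
tool_pos: [634.9, -120.9, 74.1]
ee_rot: [0.001, 0.549, 0.836, 0.001]
wrist_force: [0.3, 0.9, 0.6]
grip_width: 0.8
finger_force: 0.0
```

Call:
{"method": "jog_arm", "body": {
  "rows": "1 4 0 0 0;1 4 0 0 0;1 4 0 0 0;1 4 0 0 0;1 4 0 0 0;1 4 0 0 0;1 4 0 0 0;1 4 0 0 0;1 4 0 0 0;1 0 0 0 0"
}}

```text
time_s: 10.25
tool_pos: [619.4, -88.3, 72.1]
ee_rot: [-0.001, 0.549, 0.836, 0.0]
wrist_force: [0.5, -0.8, -1.3]
grip_width: 0.4
finger_force: 0.0
```

```bash
python3 - <<'E'
from frame import *
s=env.read_state()
d=eyes.camera("scene")
f=lambda im:cv2.resize(im[:,:,::-1],(480,480),interpolation=cv2.INTER_CUBIC)
cv2.imwrite("pics/m5.png",f(d["color"][140:260,185:305]))
print(w2b(s["tool_pos"]),s["tool_pos"],s["wrist_force"])
E
```

```text
[-45.7  -3.3] [619.35049984 -88.29971406  72.1494894 ] [ 0.45671175 -0.84768595 -1.27426134]
```

View pics/m5.png

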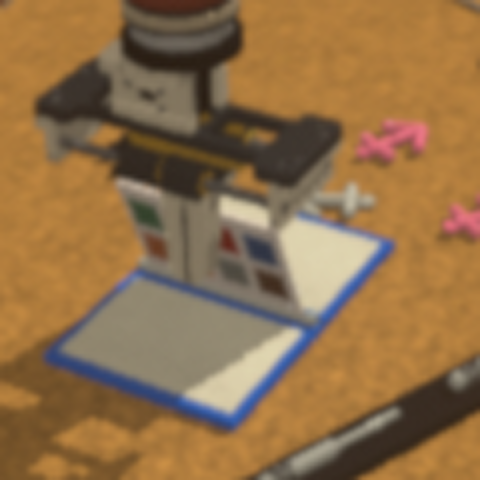

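The leaf stands at about 1.2 rad, pushed by the fingers, and the anchor at (345,200) lies clear of it. I'll carry on past upright.

Call:
{"method": "jog_arm", "body": {
  "rows": "1 6 -3 0 0;1 6 0 0 0;1 6 0 0 0;1 6 0 0 0;1 6 0 0 0;1 6 0 0 0;1 6 0 0 0;1 6 0 0 0;1 6 0 0 0;1 6 0 0 0"
}}

```text
time_s: 11.3
tool_pos: [593.4, -35.8, 72.6]
ee_rot: [-0.0, 0.55, 0.835, -0.0]
wrist_force: [0.8, -0.9, 0.6]
grip_width: 0.2
finger_force: 0.5
```

Call:
{"method": "jog_arm", "body": {
  "rows": "1 5 0 0 0;1 5 0 0 0;1 5 0 0 0;1 5 0 0 0;1 5 0 -0 0;1 5 0 2 0;1 5 0 3 0;1 4 0 4 0;1 4 0 4 0;1 0 0 0 0"
}}

```text
time_s: 12.3
tool_pos: [575.8, 4.5, 58.7]
ee_rot: [-0.001, 0.55, 0.835, -0.0]
wrist_force: [0.5, 0.3, 0.8]
grip_width: 0.7
finger_force: 0.0
```

```bash
python3 - <<'E'
from frame import *
s=env.read_state()
d=eyes.camera("scene")
f=lambda im:cv2.resize(im[:,:,::-1],(480,480),interpolation=cv2.INTER_CUBIC)
cv2.imwrite("pics/m6.png",f(d["color"][140:260,185:305]))
print(w2b(s["tool_pos"]),s["tool_pos"],s["wrist_force"])
E
```

```text
[56.8  0. ] [575.81333755   4.5152498   58.74923211] [0.53541932 0.25956457 0.83294733]
```

View pics/m6.png

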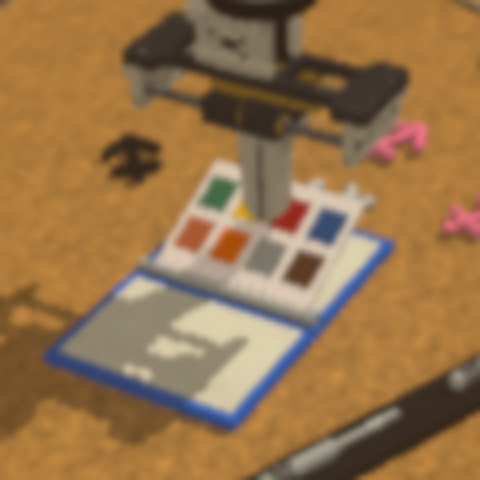

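The leaf is past upright, about 25° short of flat, with the tip on its face at (265,215). Now I'll press it down.

Call:
{"method": "jog_arm", "body": {
  "rows": "1 3 0 4 0;1 3 0 4 0;1 2 0 4 0;1 2 0 4 0;1 1 0 4 0;1 0 0 3 0;1 0 0 2 0;1 0 0 1 0;1 0 0 1 0;1 0 0 0 0"
}}

```text
time_s: 13.35
tool_pos: [572.4, 13.4, 32.6]
ee_rot: [0.0, 0.55, 0.835, -0.0]
wrist_force: [0.1, -0.1, -0.5]
grip_width: 0.3
finger_force: 0.0
```

Call:
{"method": "jog_arm", "body": {
  "rows": "1 0 0 0.5 0;1 0 0 0.5 0;1 0 0 0.5 0;1 0 0 0.5 0;1 0 0 0 0"
}}

```text
time_s: 13.85
tool_pos: [572.4, 13.4, 30.6]
ee_rot: [0.0, 0.55, 0.835, -0.0]
wrist_force: [0.6, -0.4, -0.6]
grip_width: 0.3
finger_force: 0.0
```

Call:
{"method": "jog_arm", "body": {
  "rows": "1 0 0 0.5 0;1 0 0 0.5 0;1 0 0 0 0"
}}

```text
time_s: 14.15
tool_pos: [572.4, 13.5, 30.3]
ee_rot: [-0.0, 0.55, 0.835, 0.0]
wrist_force: [-1.2, -0.5, 5.6]
grip_width: 0.3
finger_force: 2.5
```

Call:
{"method": "jog_arm", "body": {
  "rows": "1 0 0 0.5 0;1 0 0 0 0;1 0 0 0 0;1 0 0 0 0"
}}

```text
time_s: 14.55
tool_pos: [572.4, 13.5, 30.3]
ee_rot: [0.0, 0.55, 0.835, 0.0]
wrist_force: [-1.4, 0.3, 8.1]
grip_width: 0.4
finger_force: 3.9
```

Call:
{"method": "jog_arm", "body": {
  "rows": "1 0 0 -3 0;1 0 0 -10 0;1 0 0 -40 0;1 0 0 -45 0;1 -45 0 -20 0;1 -45 0 0 0;1 -45 0 0 0;1 -45 0 0 0;1 0 0 0 0;1 0 0 0 0"
}}

```text
time_s: 15.55
tool_pos: [643.1, -153.3, 147.1]
ee_rot: [-0.0, 0.551, 0.834, -0.0]
wrist_force: [-0.2, 0.2, 0.0]
grip_width: 0.9
finger_force: 0.0
```

```bash
python3 - <<'E'
from frame import *
c=eyes.camera("top"); d=eyes.camera("scene")
f=lambda im:cv2.resize(im[:,:,::-1],(390,390),interpolation=cv2.INTER_CUBIC)
cv2.imwrite("pics/m7.png",np.hstack([f(c["color"][145:245,205:305]),f(d["color"][150:250,210:310])]))
E
```

```text
(no output)
```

View pics/m7.png

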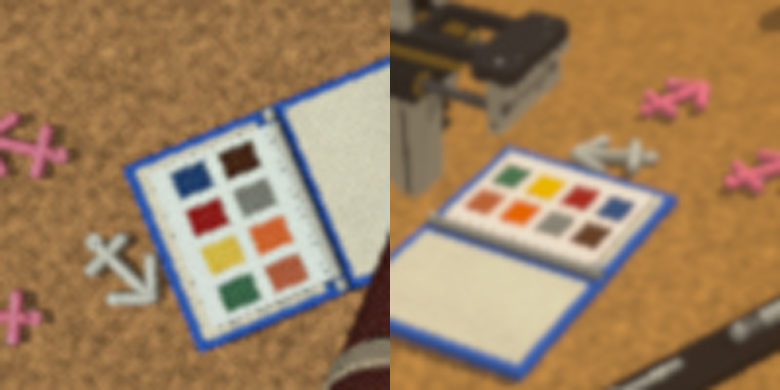

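The leaf lies flat on the left cover (chips at 180–300, 160–300), the anchor is on the cork at (125,270), and the gripper is clear, so I'm handing in.

```bash
python3 -c "
from station import env
print(env.job_done())"
```

```text
the job is handed in; nothing more can be done
None
```

The job is handed in: the last pictures show the silver anchor lying flat on the cork and the leaf flat on the left cover, done in about 16 s with at most about 8 N of wrist force at any reading; no verdict came back.

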